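Pin the fork handle to the parts tray and hold the tray level

ROBOT

A 6-joint arm with a two-finger parallel gripper is mounted at the origin on a cart in front of the work surface, level with it; the furniture and walls round the work are solid. World frame = base frame: x ahead of the robot, y to its left, z up, the work surface at z = 0. Lengths are in m, angles in rad, forces in N, time in s.
With the tool pointing down it reaches from about 0.25 to 0.725 m from the base axis. Payload 4 kg.
Tool frame: the origin (TCP) lies midway between the tips of the shut fingers; the grasp point (between the pads) lies 19 mm behind it; z points along the fingers, y is the line along which they close (so a half turn about z gives the same grasp; the last joint's range is limited). The gripper opens to 85 mm and grips with 20 to 120 N. Pads are 22 mm wide; open, the fingers measure 114 mm over their backs; the gripper's body (76 mm by 85 mm) begins 54 mm behind the grasp point. The pads swing forward as they close: fully open they stand 13 mm farther back than shut.
Start: joints at [-1.142, 0.241, 0.005, 1.335, 0, 1.571], TCP at [0.208, -0.455, 0.231] pointing down, gripper open.
Joint ranges: [-2.72, 2.72], [-1.05, 1.87], [-1.09, 1.28], [-1.99, 2.15], [-1.42, 1.44], [-3.14, 3.14]. Speed limits (rad/s): [2.79, 2.79, 3.14, 3.14, 3.14, 3.14].

INTERFACE

Orientations are given as a unit quaternion [x, y, z, w].
In Python, from workcell import monitor, vision, job gives the robot as it stands.
- The arm moves only by the tool move_arm, never from a script. Its argument "moves" is a list that holds one entry, the list of rows, each a list of 5 numbers: the shift along the world's x, y, z in m, then the turn about the world's z in degrees, then the opening in per cent of the stroke, from 0 (shut) to 100 (fully open). In form: [[[x, y, z, turn, gripper], ...]]. A call has 1 to 5 rows; each row is the pose to reach, as a shift and turn from the pose commanded when the call began; what a row does not reach only later rows make up. A row lasts 1/8 s, in which the tool goes at most 62.5 mm and 10.7 degrees, less where a joint would pass 70% of its speed; a pose out of reach is approached as far as the arm can. A call with a gripper value outside its range is refused whole. The fingers move at their own pace and stop on an object; the grip force is fixed at half the most. Time passes only in rows, so rows that repeat a pose let the fingers close. It gives the time, the measured TCP pose, the force, the opening and the grip force at its end, in the units of the state.
- monitor.get_obs(): the state, without advancing time (a new reading comes with each control period).
- vision.camera(name): name is "scene" or "side" or "wrist"; returns a dict with "color" (400x640x3 uint8, red, green, blue), "camera_matrix" (3x3 intrinsics, pixels), "eye" and "attitude" of the camera in the world; the wrist camera has in their place "hand_eye" (4x4, takes a point from camera to tool coordinates, whose origin is the TCP and whose axes are the flange's). Camera axes: x right, y up, looking along -z (the intrinsics and any distortion apply to the point x, -y, -z); pixel columns grow to the right and rows downward; lengths in m; the calibration is good to about 2 mm. A picture is of the moment at which its call begins: read the wrist's pose just before it. There is no depth.
- job.job_done(): hands the job in; it is judged then, once.
The state is a dict: "clock": time; "joint_pos": joint angles; "joint_vel": joint speeds; "tau": joint torques, N m; "eef_pos": TCP position; "tool_rot": TCP orientation; "ft_force": force on the tool from outside, world axes, zero at the start; "ft_torque": the same for the moment, N m; "grip_width": finger opening in m; "grasp_force": force on a finger pad.
Only numpy, scipy, OpenCV 4.12 (cv2) and the standard library are available. Lean on these libraries where they do the work, as an engineer would, in place of code of your own. Each camera call takes 0.05 s, during which the arm holds its last target. There are 200 camera calls.

TASK

Take the retaining pin from its stand and push it fully home through the fork handle and the eye plate of the parts tray, until its collar is up against the fork. Then let go of the pin, take the handle by its grip bar, lift the tray smoothly straight up to about 10 cm above the bench and finish still holding it there by the handle alone, hanging steady and level with both nuts in it. Leave the other things on the bench where they are.

Things in the scene. Friction and masses are not known exactly. Their poses are not given: they have to be found in the camera images.
- tray: Loose plain metal parts tray, 150 (x) x 120 (y) mm, walls 22 mm high, 3 mm thick, about 0.5 kg, on the bench. Origin: centre of its underside; z up. In its middle an upright eye plate 8 mm thick (x), 36 mm wide (y), up to 74 mm above the underside, with a 13 mm through hole along the tray's x.
- eye_hole (a point): Centre of the hole in the tray's eye plate, 58 mm above the tray's underside, on its middle; axes as the tray's.
- fork_handle: Loose fork handle, 0.13 kg, astride the eye plate, feet on the tray floor (4 mm above the tray's underside), hole in line with the eye hole, axes as the tray's. Two cheeks, 22.4 mm over both (x), 44 mm wide (y), 13 mm holes along x; 1 mm play to the eye plate each side. On top a black grip bar 24 (x) x 90 (y) x 20 mm, top 102 mm above the feet. Origin: between the feet.
- fork_hole (a point): Middle of the fork's cross hole, 54 mm above the handle's feet; at the start it coincides with eye_hole.
- handle_grip (a point): Centre of the handle's grip bar, 92 mm above the feet; the bar runs along the handle's y and is pinched across its 24 mm width (x).
- pin: Loose retaining pin, 118 mm, 50 g. Origin on its axis at the collar's front face; x points to the tip. Shank 10 mm diameter, x=0 to 44 mm, last 6 mm tapered; collar 22 mm diameter, 4 mm thick; round black grip 16 mm diameter, x=-4 to -74. Lies level in two open V saddles (7 mm long, at x=+20 and -18), axis 48 mm above the bench; lifts straight up. May enter the fork from either side.
- pin_grip (a point): Point on the pin's axis in the middle of the free part of its grip, 46 mm behind the collar's front face.
- pin_mid (a point): Point on the pin's axis 12 mm ahead of the collar's front face; with the pin fully home it lies within about 2 mm of the middle of the holes along the axis.
- pin_stand: Fixed pin stand: grey base plate 80 x 44 x 6 mm with two dark V saddles up to 51 mm high. Origin: centre of its underside. The pin points along its x.
- nut_large: Loose hex nut, 30 x 34 x 15 mm, lying in the tray on its far (+x) side; origin: centre of its underside.
- nut_small: Loose hex nut, 24 x 27 x 12 mm, lying in the tray on its near (-x) side; origin: centre of its underside.
- bench_vice: The bench vice fixed to the bench at its front edge, a bystander; origin under its middle.
- bolt: Bystander: loose hex bolt 68 mm long, lying on the bench near the stand; its origin lies under its centre, on the bench top.
- measure: Bystander: loose pocket tape measure 34 x 76 x 66 mm, on the right; its origin lies under its centre, on the bench top.
- screwdriver: Bystander: loose screwdriver 200 mm long, lying at the front edge; its origin lies under its centre, on the bench top.

How it is judged:
By the outcome, as a careful person would: the job done as asked, in the order asked, and still so for the second after the job is handed in, while the arm keeps its last pose, push and grip.
It also fails if it takes over 61 s, if anything falls off the work surface, if the arm or the gripper's body presses on something with over 40 N, if the wrist force passes 120 N, or if a joint passes its speed limit or range.

## Working session

There is one attempt and no reset: what is moved stays moved. The work goes in short steps, Python scripts to look and compute and a tool call to move; the robot and the scene stay as the last step left them, time stands still between calls to the robot, and variables do not carry over. Pictures are saved under pics/ and viewed, at most 15 in all, crops included, and the job is handed in when it is done.

Besides the shell and the picture viewer there is one more tool, called after "Emit:" as name(argument=value, ...) on one line, values as JSON. move_arm: Moves the arm, as the interface text tells. Its arguments: {"type":"object","properties":{"moves":{"type":"array","items":{"type":"array","items":{"type":"array","items":{"type":"number"}}}}},"required":["moves"]}

```bash
ls; mkdir -p pics
cat > h.py <<'E'
import numpy as np, cv2, json
from scipy.spatial.transform import Rotation as R
from workcell import monitor, vision, job
def shot(name,fn=None):
    o=monitor.get_obs(); c=vision.camera(name)
    if fn: cv2.imwrite(fn,c["color"][:,:,::-1])
    return o,c
E
python3 - <<'E'
from h import *
for n in ["scene","side"]:
    o,c=shot(n,f"pics/{n}0.png")
    np.savez(f"{n}0.npz",**{k:np.array(v) for k,v in c.items()})
    print({k:(v if k!="color" else v.shape) for k,v in c.items()})
print(o)
a=cv2.imread("pics/scene0.png");b=cv2.imread("pics/side0.png")
E
```

```text
pics
{'color': (400, 640, 3), 'camera_matrix': array([[384.19911136,   0.        , 320.82555002],
       [  0.        , 384.19911136, 200.44659393],
       [  0.        ,   0.        ,   1.        ]]), 'eye': array([0.68956128, 0.23214504, 0.94049182]), 'attitude': array([0.04765467, 0.27797391, 0.94825656, 0.14583908])}
{'color': (400, 640, 3), 'camera_matrix': array([[427.75314215,   0.        , 321.97718743],
       [  0.        , 427.75314215, 200.50532387],
       [  0.        ,   0.        ,   1.        ]]), 'eye': array([ 0.17548068, -1.11962612,  0.62147706]), 'attitude': array([ 0.4914621 , -0.09702007, -0.1616356 ,  0.85025058])}
{'clock': 0.05, 'joint_pos': array([-1.14200906e+00,  2.41402253e-01,  3.73101660e-03,  1.33522885e+00,
       -1.17233417e-05,  1.57081301e+00]), 'joint_vel': array([ 0.00084234, -0.00148185,  0.00150482,  0.00148099, -0.00027688,
       -0.00049259]), 'tau': array([-5.84455620e-05, -3.73493707e+01,  2.53291351e+01,  1.10247129e-02,
        2.42120615e-05,  7.00764247e-06]), 'eef_pos': array([ 0.20761447, -0.4541541 ,  0.23042093]), 'tool_rot': array([ 9.77106814e-01,  2.12746722e-01, -2.29529152e-04, -1.02655067e-03]), 'ft_force': array([-0.31352661, -0.03469099, -0.80828379]), 'ft_torque': array([-0.01022972,  0.01138405,  0.04501327]), 'grasp_force': 0.0, 'grip_width': 0.08567547708901775}
```

View pics/scene0.png

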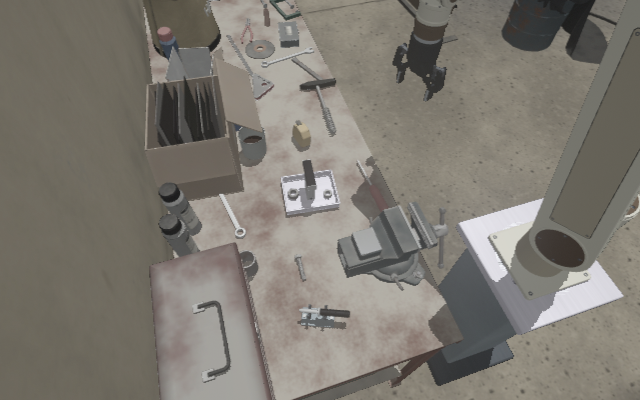

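View pics/side0.png

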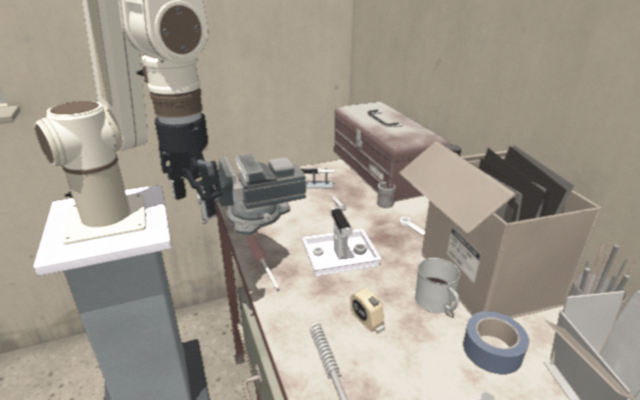

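```bash
cat >> h.py <<'E'
def ray(c,u,v):
    K=c["camera_matrix"]; d=np.array([(u-K[0,2])/K[0,0],-(v-K[1,2])/K[1,1],-1.])
    return np.array(c["eye"]),R.from_quat(c["attitude"]).apply(d)
def onz(c,u,v,z):
    e,d=ray(c,u,v); return e+d*(z-e[2])/d[2]
E
python3 - <<'E'
from h import *
c=np.load("scene0.npz")
g=cv2.cvtColor(c["color"],cv2.COLOR_RGB2GRAY); im=c["color"][:,:,::-1]
for n,(u,v,z) in dict(base=(558,250,0),bar=(308,173,.096),tray=(310,193,.0),gripend=(349,313,.048),collar=(322,313,.048),stand=(323,318,0),vice=(375,255,.0),bolt=(299,267,0)).items(): print(n,onz(c,u,v,z).round(3))
a=cv2.resize(im[150:230,270:350],None,fx=5,fy=5,interpolation=cv2.INTER_CUBIC)
b=cv2.resize(im[280:340,280:360],None,fx=5,fy=5,interpolation=cv2.INTER_CUBIC)
b=cv2.copyMakeBorder(b,0,100,0,0,cv2.BORDER_CONSTANT)
cv2.imwrite("pics/crop0.png",np.hstack([a,b]))
# dark masks
for nm,(x0,x1,y0,y1) in dict(bar=(295,325,155,200),pin=(315,360,300,330)).items():
    m=(g[y0:y1,x0:x1]<55).astype(np.uint8); k,l,s,ct=cv2.connectedComponentsWithStats(m)
    i=1+s[1:,4].argmax(); ys,xs=np.where(l==i); 
    r=cv2.minAreaRect(np.c_[xs+x0,ys+y0].astype(np.float32)); print(nm,s[i],cv2.boxPoints(r).round(1).tolist())
E
```

```text
base [-0.066  0.001  0.   ]
bar [ 0.524 -0.379  0.096]
tray [ 0.52  -0.376  0.   ]
gripend [0.539 0.004 0.048]
collar [ 0.599 -0.015  0.048]
stand [ 0.596 -0.016  0.   ]
vice [ 0.412 -0.134  0.   ]
bolt [ 0.615 -0.161  0.   ]Traceback (most recent call last):
  File "<stdin>", line 12, in <module>
ValueError: attempt to get argmax of an empty sequence
```

View pics/crop0.png

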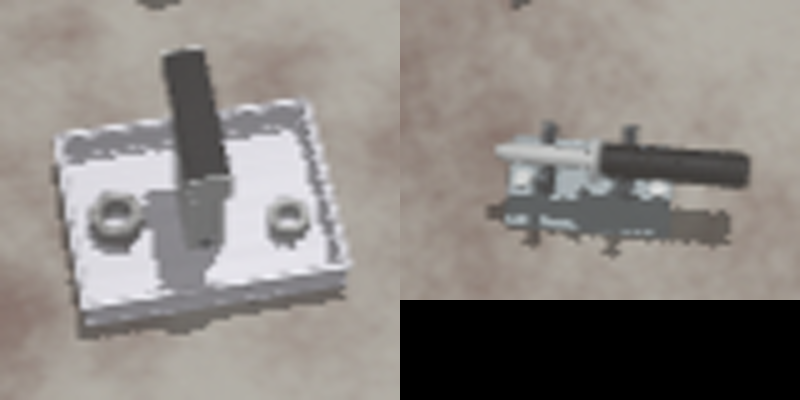

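Run:
```python
from h import *
c=np.load("scene0.npz")
f=lambda u,v,z: onz(c,u,v,z)[:2]
P=lambda x,y,o:(o[0]+x/5,o[1]+y/5)
A=(270,150);B=(200,280)
t=f(*P(497,151,B),.048);k=f(*P(602,157,B),.048);e=f(*P(748,168,B),.048)
print("pin",t,k,e,"len",np.linalg.norm(t-e),"yaw",np.degrees(np.arctan2(*(t-e)[::-1])))
far=f(*P(183,50,A),.106);near=f(*P(205,181,A),.106)
print("bar",far,near,(far+near)/2,np.linalg.norm(far-near),np.degrees(np.arctan2(*(near-far)[::-1])))
q=np.array([f(*P(x,y,A),.022) for x,y in [(55,138),(307,99),(350,265),(80,313)]])
print(q,q.mean(0)); 
for i in range(4): d=q[(i+1)%4]-q[i]; print(np.linalg.norm(d),np.degrees(np.arctan2(d[1],d[0])))
```

```text
pin [ 0.64756072 -0.03740498] [ 0.60169241 -0.02001426] [0.53851628 0.0052611 ] len 0.117094330076204 yaw -21.36903508480463
bar [ 0.51666028 -0.41586057] [ 0.53064944 -0.32764896] [ 0.52365486 -0.37175476] 0.08931396713045915 80.98870913200322
[[ 0.59024877 -0.43989443]
 [ 0.43891063 -0.42316284]
 [ 0.45303952 -0.30413809]
 [ 0.60703665 -0.31898007]] [ 0.5223089  -0.37154386]
0.15226023002216024 173.69113091351483
0.11986039829532281 83.23035651595816
0.15471070145193758 -5.505067295338277
0.12207421968875666 -97.90447682084755
```

Emit:
move_arm(moves=[[[0.045,0.03,0.01,10,100],[0.09,0.06,0.02,20,100],[0.135,0.09,0.02,30,100],[0.18,0.115,0.02,40,100],[0.225,0.14,0.02,50,100]]])

```text
clock: 0.72
eef_pos: [0.434, -0.3136, 0.2509]
tool_rot: [0.794, 0.608, -0.0, -0.0]
ft_force: [0.7, -0.5, -0.3]
grip_width: 0.0856
grasp_force: 0.0
```

```bash
python3 -c "
from h import *
print(monitor.get_obs()['joint_pos'])"
```

```text
[-6.25530583e-01  3.05041982e-01  1.42648628e-01  1.40909047e+00
 -2.03468168e-04  1.20874312e+00]
```

Emit:
move_arm(moves=[[[0.05,0.03,0,10,100],[0.1,0.06,0,20,100],[0.125,0.115,0,30,100],[0.13,0.17,0,40,100],[0.13,0.225,0,50,100]]])

```text
clock: 1.35
eef_pos: [0.563, -0.0878, 0.2501]
tool_rot: [0.462, 0.887, -0.0, -0.001]
ft_force: [-0.1, 0.7, 0.5]
grip_width: 0.0852
grasp_force: 0.0
```

Emit:
move_arm(moves=[[[0,0.045,-0.01,10,100],[0,0.084,-0.02,20,100],[0,0.084,-0.04,30,100],[0,0.084,-0.05,34,100],[0,0.084,-0.05,34,100]]])

```text
clock: 1.98
eef_pos: [0.5619, -0.0055, 0.1998]
tool_rot: [0.186, 0.983, -0.0, -0.002]
ft_force: [-0.6, 0.6, -0.4]
grip_width: 0.0852
grasp_force: 0.0
```

Run:
```python
from h import *
o,c=shot("wrist","pics/w1.png"); print(o["eef_pos"],o["tool_rot"],o["joint_pos"]);print(c["camera_matrix"],c["hand_eye"],[k for k in c])
np.savez("w1.npz",pos=o["eef_pos"],rot=o["tool_rot"],**{k:np.array(v) for k,v in c.items()})
```

```text
[ 0.56186968 -0.00547637  0.19984798] [ 1.86150614e-01  9.82519816e-01 -2.77504021e-04 -1.63826274e-03] [-9.76375488e-03  3.80505019e-01  1.17659314e-01  1.31127367e+00
  3.21775425e-05  3.64722347e-01]
[[308.01985832   0.         320.29223856]
 [  0.         308.01985832 200.30703897]
 [  0.           0.           1.        ]] [[ 1.00755352e-03  9.45480767e-01  3.25676380e-01  8.41122929e-02]
 [ 9.99999377e-01 -1.10881015e-03  1.25295464e-04  9.21834277e-04]
 [ 4.79577727e-04  3.25676051e-01 -9.45481295e-01 -1.42576899e-01]
 [ 0.00000000e+00  0.00000000e+00  0.00000000e+00  1.00000000e+00]] ['color', 'camera_matrix', 'hand_eye']
```

View pics/w1.png

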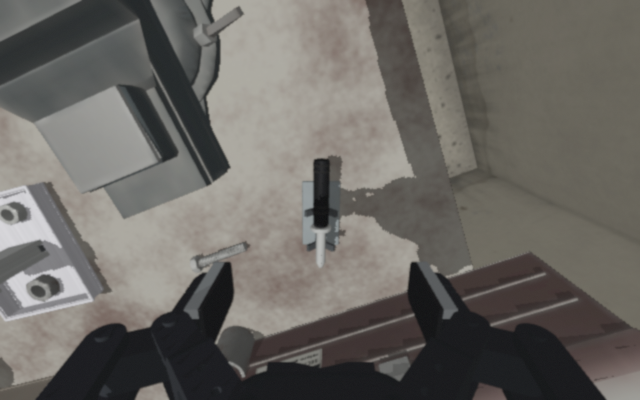

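```bash
cat >> h.py <<'E'
def wcam(o,c):
    Rt=R.from_quat(o["tool_rot"]).as_matrix(); H=np.array(c["hand_eye"])
    return dict(camera_matrix=c["camera_matrix"],eye=Rt@H[:3,3]+o["eef_pos"],attitude=R.from_matrix(Rt@H[:3,:3]).as_quat())
def px(c,p):
    q=R.from_quat(c["attitude"]).inv().apply(np.asarray(p)-c["eye"]); K=c["camera_matrix"]
    return np.array([K[0,2]-K[0,0]*q[0]/q[2], K[1,2]+K[1,1]*q[1]/q[2]])
E
python3 - <<'E'
from h import *
d=np.load("w1.npz"); c=wcam(dict(eef_pos=d["pos"],tool_rot=d["rot"]),d)
g=cv2.cvtColor(d["color"],cv2.COLOR_RGB2GRAY)
m=(g[150:226,308:334]<50); ys,xs=np.where(m); xs=xs+308;ys=ys+150
print(ys.min(),ys.max(),[(y,xs[ys==y].min(),xs[ys==y].max()) for y in range(160,226,8)])
e,k,t=[onz(c,*p,.048)[:2] for p in [(321,159.5),(320.3,227),(320,267)]]
print(e,k,t,np.linalg.norm(e-t),np.degrees(np.arctan2(*(t-e)[::-1])))
u=(t-e)/np.linalg.norm(t-e); print(e+.028*u,t-.09*u)
E
```

```text
159 225 [(160, np.int64(315), np.int64(328)), (168, np.int64(314), np.int64(328)), (176, np.int64(315), np.int64(328)), (184, np.int64(315), np.int64(328)), (192, np.int64(315), np.int64(328)), (200, np.int64(314), np.int64(328)), (208, np.int64(313), np.int64(329)), (216, np.int64(314), np.int64(327)), (224, np.int64(314), np.int64(327))]
[0.53920358 0.00488244] [ 0.60512806 -0.02167764] [ 0.6492598  -0.03932264] 0.11860210877397138 -21.883310040792228
[ 0.56518603 -0.00555365] [ 0.56574476 -0.00577806]
```

Emit:
move_arm(moves=[[[0.003,0,-0.05,0,100],[0.003,0,-0.1,0,100],[0.003,0,-0.14,0,100],[0.003,0,-0.16,0,100],[0.003,0,-0.171,0,100]]])

```text
clock: 2.65
eef_pos: [0.5657, -0.006, 0.0295]
tool_rot: [0.187, 0.982, -0.0, -0.001]
ft_force: [-0.3, -1.2, -0.0]
grip_width: 0.0854
grasp_force: 0.0
```

Emit:
move_arm(moves=[[[0,0,0,0,0],[0,0,0,0,0],[0,0,0,0,0],[0,0,0,0,0],[0,0,0,0,0]]])

```text
clock: 3.28
eef_pos: [0.5663, -0.0063, 0.0312]
tool_rot: [0.186, 0.983, -0.0, 0.001]
ft_force: [-1.5, -1.9, 4.9]
grip_width: 0.0138
grasp_force: 58.3
```

Emit:
move_arm(moves=[[[0,0,0.01,0,0],[0,0,0.03,0,0],[0,0,0.06,0,0],[0,0,0.1,0,0],[0,0,0.13,0,0]]])

```text
clock: 3.9
eef_pos: [0.5663, -0.0053, 0.1624]
tool_rot: [0.186, 0.983, 0.001, 0.001]
ft_force: [0.1, 0.2, -1.1]
grip_width: 0.0143
grasp_force: 58.3
```

Run:
```python
from h import *
o,c=shot("wrist"); o2,s=shot("side")
print(o["eef_pos"],o["tool_rot"],o["ft_force"],o["grip_width"])
np.savez("w2.npz",pos=o["eef_pos"],rot=o["tool_rot"],**{k:np.array(v) for k,v in c.items()})
np.savez("s2.npz",**{k:np.array(v) for k,v in s.items()})
p=px(s,o["eef_pos"]).astype(int);print(p)
w=c["color"][:,:,::-1]; a=s["color"][p[1]-50:p[1]+30,p[0]-40:p[0]+40,::-1]
a=cv2.resize(a,(400,400),interpolation=cv2.INTER_CUBIC)
b=cv2.resize(w[180:380,220:420],(400,400))
cv2.imwrite("pics/w2.png",np.hstack([a,b]))
```

```text
[ 0.56629434 -0.00530124  0.16242321] [1.85732884e-01 9.82599849e-01 5.45682488e-04 7.31164654e-04] [ 0.11464027  0.19365045 -1.1497683 ] 0.014282740421660731
[304 135]
```

View pics/w2.png

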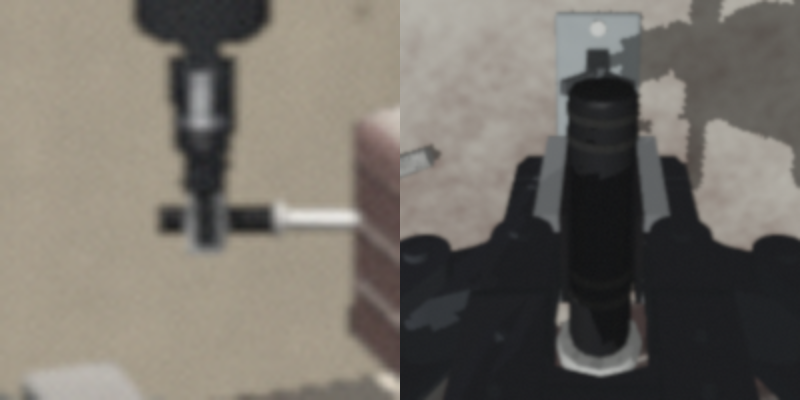

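Run:
```python
from h import *
s=np.load("s2.npz"); g=cv2.cvtColor(s["color"],cv2.COLOR_RGB2GRAY).astype(float)
pos=np.load("w2.npz")["pos"]; a=np.radians(-21.6);u=np.array([np.cos(a),np.sin(a),0])
G=pos+[0,0,.019]
for t in (-.025,-.018,.02,.035,.06,.08,.09):
    q=G+t*u; p=px(s,q); col=int(round(p[0])); seg=g[int(p[1])-8:int(p[1])+9,col]
    bg=np.median(np.r_[seg[:3],seg[-3:]]); w=np.abs(seg-bg); w[w<15]=0
    r=(w*np.arange(int(p[1])-8,int(p[1])+9)).sum()/w.sum()
    p2=px(s,q+[0,0,.01]); dz=(r-p[1])/(p2[1]-p[1])*.01
    print(t,p.round(1),round(r,2),"dz",dz.round(4))
```

```text
-0.025 [295.4 129.4] 128.59 dz 0.0024
-0.018 [297.8 129.4] 128.58 dz 0.0025
0.02 [310.9 129.5] 128.53 dz 0.0029
0.035 [316.1 129.5] 128.54 dz 0.0029
0.06 [324.7 129.5] 127.93 dz 0.0049
0.08 [331.5 129.6] 127.72 dz 0.0056
0.09 [335.  129.6] 128.24 dz 0.0041
```

Emit:
move_arm(moves=[[[0,-0.04,0.02,3,0],[0,-0.09,0.05,6,0],[-0.01,-0.14,0.075,9,0],[-0.03,-0.19,0.09,12,0],[-0.046,-0.24,0.09,14.5,0]]])

```text
clock: 4.62
eef_pos: [0.5197, -0.2471, 0.251]
tool_rot: [0.06, 0.998, -0.0, 0.001]
ft_force: [1.1, -1.0, -0.7]
grip_width: 0.014
grasp_force: 58.5
```

Emit:
move_arm(moves=[[[0,0,0,0,0],[0,0,0,0,0]]])

```text
clock: 4.88
eef_pos: [0.5195, -0.2453, 0.2493]
tool_rot: [0.061, 0.998, 0.001, -0.001]
ft_force: [0.9, 1.1, -0.1]
grip_width: 0.014
grasp_force: 58.5
```

Run:
```python
from h import *
o,c=shot("wrist","pics/w3.png"); print(o["eef_pos"],o["tool_rot"])
np.savez("w3.npz",eef_pos=o["eef_pos"],tool_rot=o["tool_rot"],**{k:np.array(v) for k,v in c.items()})
k=wcam(o,c); print(px(k,[.5225,-.3715,.106]),px(k,[.5225,-.3715,.0]))
```

```text
[ 0.51952253 -0.24529532  0.24926683] [ 6.07957470e-02  9.98149657e-01  7.59762049e-04 -7.49280408e-04]
[192.37564039 204.03473753] [224.06940391 176.89879787]
```

View pics/w3.png

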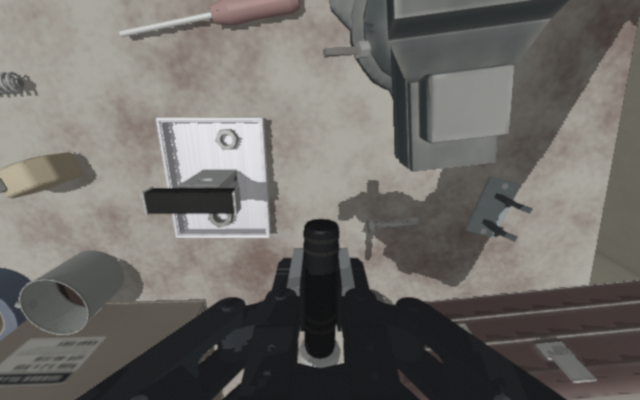

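Run:
```python
from h import *
d=np.load("w3.npz"); k=wcam(d,d); im=d["color"]; g=cv2.cvtColor(im,cv2.COLOR_RGB2GRAY)
m=(g<70).astype(np.uint8); m[:, :130]=0;m[:,260:]=0;m[:170]=0;m[230:]=0
for y in (188,192,196,200,204,208,212): print(y,''.join('%4d'%v for v in g[y,140:156]),'|',''.join('%4d'%v for v in g[y,228:246]))
for x in (155,175,195,215,230): print(x,''.join('%4d'%v for v in g[182:222,x]))
```

```text
188  157 156 154 153 153 153 152 145 134 115  97  81  72  73  78  78 |   47  48  47  47  47  46  58  79  96  96  94 104 122 126 125 126 126 125
192  157 155 139 108  84  67  50  38  33  31  34  34  36  36  34  35 |   36  35  35  53 101 135 123  98  88  87  90  99 115 124 125 126 126 125
196  159 164 165 138  86  50  44  44  43  43  44  44  44  43  44  45 |   43  43  42  55  97 137 140 108  89  87  88  94 108 122 125 125 125 125
200  150 153 160 161 126  75  46  43  43  44  44  44  44  43  43  45 |   43  44  43  46  69 121 149 122  93  88  88  93 120 152 164 167 167 169
204  153 152 153 158 152 118  71  47  42  42  44  44  43  43  44  43 |   43  43  42  41  67 125 163 146 105  88  88  95 131 178 204 209 210 210
208  153 154 155 157 159 145 104  60  44  42  42  43  42  43  43  43 |   43  42  42  41  47  78 122 139 110  89  89  96 128 174 203 208 208 209
212  147 146 146 149 156 161 141  98  62  50  49  48  48  46  47  47 |   47  47  45  43  43  68 124 157 139 127 163 196 207 208 209 207 207 208
155  158 156 154 154 152 134  78  30  25  31  35  38  42  44  45  43  44  43  45  45  44  43  43  43  43  42  43  42  43  41  47  81 119 138 142 144 146 148 150 151
175  105 105 105 105 102  90  52  29  27  28  32  39  42  43  44  44  44  45  44  45  44  44  43  44  44  43  44  44  42  44  48  82 125 149 163 168 165 170 176 178
195  112 113 117 121 109  94  56  29  28  30  35  40  42  44  46  47  46  45  44  45  44  45  44  44  45  45  44  44  45  45  65 127 184 208 213 213 212 212 212 211
215  110 108 112 120 111  93  54  27  29  32  35  39  41  43  45  45  45  45  45  44  44  44  45  44  44  44  44  43  45  44  42  48  60  66  66  66  68  72  88 115
230   86  86  89  91  92  80  47  28  27  30  35  39  44  42  42  42  43  44  43  42  41  42  42  43  42  42  42  42  42  42  45  70 103 121 128 131 135 133 121 103
```

Run:
```python
from h import *
d=np.load("w3.npz"); k=wcam(d,d); im=d["color"]; g=cv2.cvtColor(im,cv2.COLOR_RGB2GRAY)
f=lambda u,v,z: onz(k,u,v,z)[:2]
A=[f(143.3,192.5,.106),f(232.2,192.5,.106),f(233.5,213,.106),f(147.3,213,.106)]
print(np.round(A,4),np.mean(A,0)); 
for i in range(4): e=A[(i+1)%4]-A[i]; print(np.linalg.norm(e).round(4),np.degrees(np.arctan2(e[1],e[0])).round(2))
print("lower edge",f(155,188.2,.086),f(230,188.1,.086))
# tray rim: white
m=(g>170).astype(np.uint8); m[:,:150]=0;m[:,275:]=0;m[:112]=0;m[242:]=0
for y in (130,150,160,225,230): xs=np.where(m[y])[0]; print(y,xs.min(),xs.max())
for x in (180,200,220,240,255): ys=np.where(m[:,x])[0]; print(x,ys.min(),ys.max())
for y in (116,118,120,122): print(y,g[y,150:175])
print(g[228:244,200],g[228:244,250]); print(g[112:126,200],g[112:126,250])
```

```text
[[ 0.5051 -0.4158]
 [ 0.5155 -0.33  ]
 [ 0.5367 -0.3333]
 [ 0.5263 -0.4184]] [ 0.52092025 -0.37439101]
0.0864 83.07
0.0214 -8.76
0.0857 -96.94
0.0214 173.09
lower edge [ 0.50684411 -0.41506828] [ 0.51610642 -0.33797404]
130 158 262
150 161 263
160 163 264
225 174 268
230 174 268
180 117 237
200 117 237
220 117 237
240 117 237
255 117 237
116 [145 142 140 138 138 140 143 146 148 150 152 151 151 149 149 146 146 145
 146 145 144 144 145 146 146]
118 [139 137 135 132 134 153 183 201 204 204 205 205 205 205 205 205 205 205
 205 205 205 205 205 205 205]
120 [132 130 130 129 132 153 189 207 197 188 192 197 198 198 198 197 198 198
 198 198 198 198 198 198 198]
122 [128 127 127 127 129 141 172 198 186 153 149 162 153 147 144 137 135 138
 144 147 148 150 161 177 175]
[190 153 133 132 133 147 169 188 206 191 156 143 142 141 140 138] [179 147 133 131 133 148 174 199 214 193 154 138 134 131 129 129]
[150 150 150 151 153 172 203 214 199 185 160 181 218 227] [155 155 155 154 153 171 202 211 197 186 158 179 216 225]
```

Run:
```python
from h import *
d=np.load("w3.npz"); k=wcam(d,d)
f=lambda u,v,z: onz(k,u,v,z)[:2]
A=[f(200,116.7,.022),f(250,116.7,.022),f(200,237.3,.022),f(250,237.3,.022)]
L=[f(157.3,130,.022),f(173.2,225,.022)];Rr=[f(262.8,130,.022),f(268.8,225,.022)]
ang=lambda p,q:np.degrees(np.arctan2(*(q-p)[::-1]))
print([ang(*p).round(2) for p in ((A[0],A[1]),(A[2],A[3]),L,Rr)])
y=np.radians(-7); U=np.array([np.cos(y),np.sin(y)]);V=np.array([-U[1],U[0]])
u0,u1=np.mean([a@U for a in A[:2]]),np.mean([a@U for a in A[2:]]);v0,v1=np.mean([a@V for a in L]),np.mean([a@V for a in Rr])
print(u1-u0,v1-v0,"center",(u0+u1)/2*U+(v0+v1)/2*V)
```

```text
[np.float64(83.08), np.float64(83.06), np.float64(-6.96), np.float64(-6.69)]
0.154409566729989 0.12443327526314968 center [ 0.52151582 -0.374988  ]
```

Emit:
move_arm(moves=[[[-0.04,-0.03,0,0,0],[-0.08,-0.07,0,0,0],[-0.113,-0.115,0,0,0],[-0.113,-0.115,-0.05,0,0],[-0.113,-0.115,-0.1,0,0]]])

```text
clock: 5.55
eef_pos: [0.4077, -0.3605, 0.1497]
tool_rot: [0.06, 0.998, -0.001, 0.001]
ft_force: [0.4, 0.1, -0.6]
grip_width: 0.014
grasp_force: 58.6
```

Emit:
move_arm(moves=[[[0,0,-0.05,0,0],[0,0,-0.09,0,0],[0,0,-0.11,0,0],[0,0,-0.11,0,0],[0,0,-0.11,0,0]]])

```text
clock: 6.18
eef_pos: [0.4081, -0.3604, 0.0412]
tool_rot: [0.06, 0.998, -0.0, 0.001]
ft_force: [-0.1, 0.3, -1.1]
grip_width: 0.0141
grasp_force: 58.6
```

Run:
```python
from h import *
o,c=shot("wrist"); _,s=shot("side");_,t=shot("scene"); print(o["eef_pos"],o["tool_rot"])
np.savez("w4.npz",eef_pos=o["eef_pos"],tool_rot=o["tool_rot"],**{k:np.array(v) for k,v in c.items()})
np.savez("s4.npz",**{k:np.array(v) for k,v in s.items()});np.savez("t4.npz",**{k:np.array(v) for k,v in t.items()})
k=wcam(o,c); Rt=R.from_quat(o["tool_rot"])
print("pin end px",px(k,Rt.apply([.028,0,-.018])+o["eef_pos"]))
P=px(s,[.47,-.37,.07]).astype(int);Q=px(t,[.47,-.37,.07]).astype(int);print(P,Q)
cr=lambda im,p,h:cv2.resize(im[p[1]-h:p[1]+h,p[0]-h:p[0]+h,::-1],(400,400),interpolation=cv2.INTER_CUBIC)
w=cv2.resize(c["color"][200:400,170:470,::-1],(600,400))[:200]
cv2.imwrite("pics/w4.png",np.hstack([cr(s["color"],P,40),cr(t["color"],Q,40)]))
```

```text
[ 0.40808256 -0.3604465   0.04116624] [ 5.96410215e-02  9.98219656e-01 -3.73961937e-04  5.72005414e-04]
pin end px [318.23114375 228.11126328]
[318 234] [327 176]
```

View pics/w4.png

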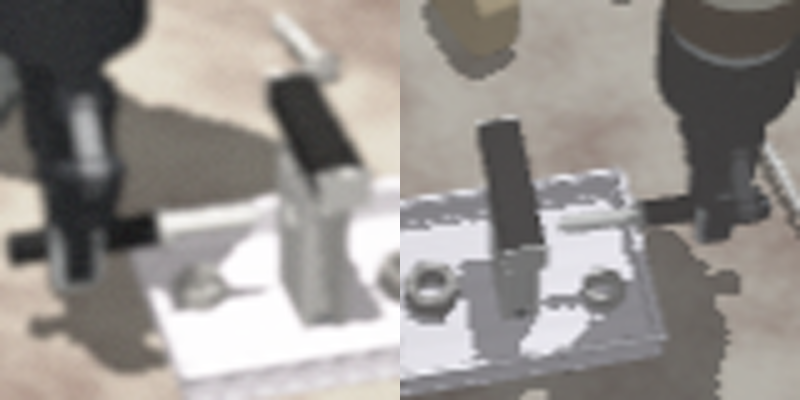

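Run:
```python
from h import *
d=np.load("w4.npz"); g=cv2.cvtColor(d["color"],cv2.COLOR_RGB2GRAY)
for y in (226,232): print(y,g[y,298:346])
s=np.load("s4.npz");t=np.load("t4.npz")
gs=cv2.cvtColor(s["color"],cv2.COLOR_RGB2GRAY);gt=cv2.cvtColor(t["color"],cv2.COLOR_RGB2GRAY)
print("side P0",318-40,234-40); 
for x in (312,316,320,324,328): print(x,gs[228:250,x])
print("scene P0",287,136)
for x in (320,323,326,329,332): print(x,gt[172:188,x])
print("pred");o=d["eef_pos"];u=np.array([np.cos(np.radians(-6.9)),np.sin(np.radians(-6.9)),0])
for a in (.055,.07,.085): p=o+[0,0,.018]+a*u; print(px(s,p),px(t,p))
```

```text
226 [128 128 129 130 128 114  73  31  21  17  19  18  17  18  18  19  18  19
  17  16  17  18  18  17  19  16  18  17  18  19  17  18  15  18  17  15
  17  18  19  24  44  66  76  77  76  75  75  75]
232 [127 128 128 127 113  71  31  23  24  24  24  25  28  28  30  33  36  40
  43  46  49  51  53  53  50  47  41  37  33  30  27  27  27  26  26  25
  23  22  19  18  24  44  66  74  78  77  78  77]
side P0 278 194
312 [111 111 111 107 106 102 101 119 180 231 242 229 198 174 165 158 152 154
 153 153 147 141]
316 [111 110 110 110 109 106 106 138 203 236 237 214 171 164 165 161 155 156
 148 138 130 130]
320 [115 113 111 108 107 107 126 185 235 240 229 191 162 162 163 157 155 155
 165 178 177 157]
324 [114 116 116 111 111 114 147 208 237 236 212 175 164 167 169 185 212 241
 253 253 253 252]
328 [115 116 113 114 116 147 200 228 235 224 197 186 201 230 251 253 253 253
 253 253 253 253]
scene P0 287 136
320 [148 132 133 133 144 208 222 199 191 150 178 226 228 228 230 231]
323 [141 132 137 175 148 223 209 201 179 139 180 228 228 229 230 231]
326 [132 132 134 161 208 222 203 200 165 136 226 228 228 230 230 230]
329 [132 132 149 139 141 182 199 188 152 176 228 228 229 230 230 230]
332 [191 181 183 208 204 183 193 155 129 142 127 129 135 136 142 185]
pred
[315.30354766 238.24280346] [330.15007891 178.9039563 ]
[321.64377327 237.31343036] [324.9504554  179.67734292]
[327.94058266 236.39042137] [319.73521599 180.45305222]
```

Run:
```python
from h import *
from scipy.optimize import least_squares as LS
s=np.load("s4.npz");t=np.load("t4.npz");d=np.load("w4.npz");o=d["eef_pos"]
b0=np.array([.5215,-.3747,.106]); print(px(s,b0),px(t,b0))
r=LS(lambda p:np.r_[px(s,p)-[340.75,219.25],px(t,p)-[308.9,172.9]],b0);print("bar tri",r.x,r.fun)
u=np.array([np.cos(np.radians(-6.9)),np.sin(np.radians(-6.9)),0])
def f(v):
    out=[]
    for a in (.05,.09):
        p=o+[0,v[0],.018+v[1]]+a*u
        for c,m in ((s,lambda x:236.65-(x-321.6)*.146),(t,lambda x:178.25-(x-325)*.149)):
            q=px(c,p); out.append(q[1]-m(q[0]))
    return out
r2=LS(f,[0,0]);print("pin dy dz",r2.x,r2.fun)
print("tri pin line at hole x:",(o+[0,r2.x[0],.018+r2.x[1]]+.116*u))
for dz in (0,.001): print(px(s,b0+[0,.001,0])-px(s,b0),px(t,b0+[0,.001,0])-px(t,b0),px(s,b0+[0,0,.001])-px(s,b0));break
```

```text
[340.75144552 217.60957672] [309.19935791 171.77909104]
bar tri [ 0.52205745 -0.37447626  0.10137105] [ 0.12910964 -0.00856869  0.15422947  0.01746457]
pin dy dz [-0.00235948  0.00354478] [ 0.00184665  0.00466811 -0.00186362 -0.00464942]
tri pin line at hole x: [ 0.52324242 -0.37674185  0.06271103]
[-0.17904871 -0.21936497] [0.10607076 0.28205563] [ 0.01236555 -0.37454884]
```

Emit:
move_arm(moves=[[[0.005,-0.0006,-0.001,0,0],[0.01,-0.0012,-0.001,0,0],[0.015,-0.0018,-0.001,0,0],[0.018,-0.0022,-0.001,0,0],[0.021,-0.0025,-0.001,0,0]]])

```text
clock: 6.95
eef_pos: [0.4281, -0.3632, 0.0392]
tool_rot: [0.06, 0.998, 0.0, -0.0]
ft_force: [-0.6, -0.6, -0.1]
grip_width: 0.0139
grasp_force: 58.6
```

Emit:
move_arm(moves=[[[0.004,-0.0005,0,0,0],[0.008,-0.001,0,0,0],[0.012,-0.0015,0,0,0],[0.016,-0.0019,0,0,0],[0.02,-0.0024,0,0,0]]])

```text
clock: 7.58
eef_pos: [0.4481, -0.3657, 0.0394]
tool_rot: [0.06, 0.998, -0.0, -0.0]
ft_force: [-1.7, 0.6, 0.6]
grip_width: 0.0143
grasp_force: 58.7
```

Run:
```python
from h import *
_,s=shot("side");_,t=shot("scene")
P=px(s,[.49,-.37,.06]).astype(int);Q=px(t,[.49,-.37,.06]).astype(int)
cr=lambda im,p,h:cv2.resize(im[p[1]-h:p[1]+h,p[0]-h:p[0]+h,::-1],(400,400),interpolation=cv2.INTER_CUBIC)
cv2.imwrite("pics/w5.png",np.hstack([cr(s["color"],P,32),cr(t["color"],Q,32)]))
```

```text
(no output)
```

View pics/w5.png

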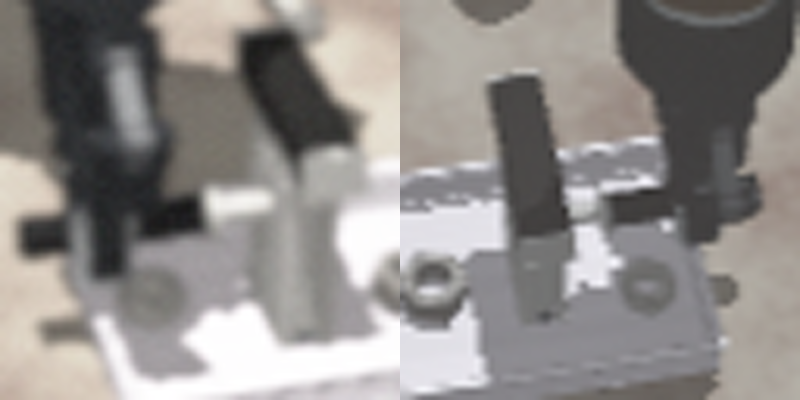

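Run:
```python
from h import *
t0=np.load("t4.npz");s0=np.load("s4.npz");_,t=shot("scene");_,s=shot("side")
for a,b,(x0,y0,x1,y1) in ((t0,t,(300,160,316,195)),(t0,t,(283,185,298,205)),(s0,s,(338,204,352,255)),(s0,s,(350,240,380,262))):
    T=a["color"][y0:y1,x0:x1]; S=b["color"][y0-8:y1+8,x0-12:x1+12]
    r=cv2.matchTemplate(S,T,cv2.TM_CCOEFF_NORMED); i=np.unravel_index(r.argmax(),r.shape)
    print(i[1]-12,i[0]-8,r.max().round(3), r[i[0],max(i[1]-1,0):i[1]+2].round(3))
```

```text
0 0 0.981 [0.898 0.981 0.818]
0 0 1.0 [0.816 1.    0.838]
0 0 0.976 [0.923 0.976 0.956]
0 0 0.999 [0.931 0.999 0.931]
```

Emit:
move_arm(moves=[[[0.004,-0.0005,0,0,0],[0.008,-0.001,0,0,0],[0.012,-0.0015,0,0,0],[0.014,-0.0017,0,0,0],[0.015,-0.0018,0,0,0]]])

```text
clock: 8.4
eef_pos: [0.463, -0.3675, 0.0393]
tool_rot: [0.06, 0.998, -0.0, -0.0]
ft_force: [-1.4, 0.5, 1.7]
grip_width: 0.0142
grasp_force: 58.8
```

Emit:
move_arm(moves=[[[0.001,-0.0001,0,0,0],[0.002,-0.0002,0,0,0],[0.002,-0.0002,0,0,0]]])

```text
clock: 8.78
eef_pos: [0.465, -0.3677, 0.0394]
tool_rot: [0.06, 0.998, -0.0, 0.0]
ft_force: [-1.9, 0.6, 2.1]
grip_width: 0.0143
grasp_force: 58.8
```

Emit:
move_arm(moves=[[[0.001,-0.0001,0,0,0],[0.002,-0.0002,0,0,0],[0.003,-0.0004,0,0,0],[0.003,-0.0004,0,0,0]]])

```text
clock: 9.28
eef_pos: [0.467, -0.3679, 0.0392]
tool_rot: [0.061, 0.998, 0.0, -0.001]
ft_force: [-5.6, 0.9, 3.7]
grip_width: 0.014
grasp_force: 59.0
```

```bash
cat > mv.py <<'E'
from h import *
def mv():
    t0=np.load("t4.npz");s0=np.load("s4.npz");_,t=shot("scene");_,s=shot("side")
    np.savez("t6.npz",**{k:np.array(v) for k,v in t.items()});np.savez("s6.npz",**{k:np.array(v) for k,v in s.items()})
    for a,b,(x0,y0,x1,y1) in ((t0,t,(283,185,298,205)),(s0,s,(350,240,380,262))):
        T=a["color"][y0:y1,x0:x1]; S=b["color"][y0-8:y1+8,x0-12:x1+12]
        r=cv2.matchTemplate(S,T,cv2.TM_CCOEFF_NORMED); i=np.unravel_index(r.argmax(),r.shape)
        print(i[1]-12,i[0]-8,r.max().round(3), r[i[0],max(i[1]-1,0):i[1]+2].round(3))
    return s,t
E
python3 - <<'E'
from mv import *
s,t=mv(); gs=cv2.cvtColor(s["color"],cv2.COLOR_RGB2GRAY)
o=monitor.get_obs();print(o["eef_pos"],o["ft_force"])
u=np.array([np.cos(np.radians(-6.9)),np.sin(np.radians(-6.9)),0])
for a in (.042,.046,.05): print(px(s,o["eef_pos"]+[0,0,.018]+a*u))
p=px(s,o["eef_pos"]+[0,0,.018]+.046*u).astype(int)
for y in range(p[1]-3,p[1]+4): print(y,p[0]-12,gs[y,p[0]-12:p[0]+16])
E
```

```text
0 0 0.977 [0.806 0.977 0.831]
0 0 0.96 [0.906 0.96  0.898]
[ 0.46704509 -0.36787871  0.03917371] [-5.18171133  1.00764346  4.28855254]
[334.80541532 236.16877359]
[336.46356078 235.92500413]
[338.11869741 235.68167701]
232 324 [ 39  37  37  50  77  99 111 113 109 112 121 130 140 145 152 155 137 115
 141 165 175 172 172 172 172 173 169 174]
233 324 [ 39  39  40  49  77  92 100  95  88  98 125 160 170 163 157 165 153 132
 144 167 173 172 174 174 170 171 171 172]
234 324 [ 41  38  38  42  59  67  67  60  56  75 134 197 215 190 166 161 154 143
 149 168 172 173 174 172 174 175 173 174]
235 324 [ 45  39  38  39  36  37  36  33  33  61 131 207 231 205 171 157 155 146
 154 166 168 168 165 165 166 169 172 173]
236 324 [ 48  38  37  38  34  27  24  25  29  54 116 187 218 202 171 158 154 148
 151 158 156 151 148 148 152 158 160 168]
237 324 [ 54  42  34  31  26  28  25  32  34  49  99 159 194 187 166 161 158 147
 144 148 143 139 135 140 148 156 160 174]
238 324 [ 61  40  31  30  33  27  28  30  33  43  84 140 171 170 162 163 160 150
 144 141 135 132 135 141 147 159 174 205]
```

Emit:
move_arm(moves=[[[0.001,-0.0001,0,0,0],[0.0015,-0.0002,0,0,0],[0.0015,-0.0002,0,0,0]]])

```text
clock: 9.75
eef_pos: [0.4675, -0.3678, 0.0389]
tool_rot: [0.061, 0.998, 0.0, -0.002]
ft_force: [-8.0, 0.1, 4.5]
grip_width: 0.0139
grasp_force: 59.0
```

Run:
```python
from mv import *
s,t=mv(); o=monitor.get_obs();print(o["eef_pos"],o["ft_force"])
P=px(s,[.49,-.37,.06]).astype(int);Q=px(t,[.49,-.37,.06]).astype(int)
cr=lambda im,p,h:cv2.resize(im[p[1]-h:p[1]+h,p[0]-h:p[0]+h,::-1],(400,400),interpolation=cv2.INTER_CUBIC)
cv2.imwrite("pics/w6.png",np.hstack([cr(s["color"],P,32),cr(t["color"],Q,32)]))
```

```text
0 0 0.976 [0.807 0.976 0.827]
0 0 0.964 [0.909 0.964 0.901]
[ 0.46748767 -0.36785238  0.03887888] [-6.69590905  0.71250521  5.05081113]
```

View pics/w6.png

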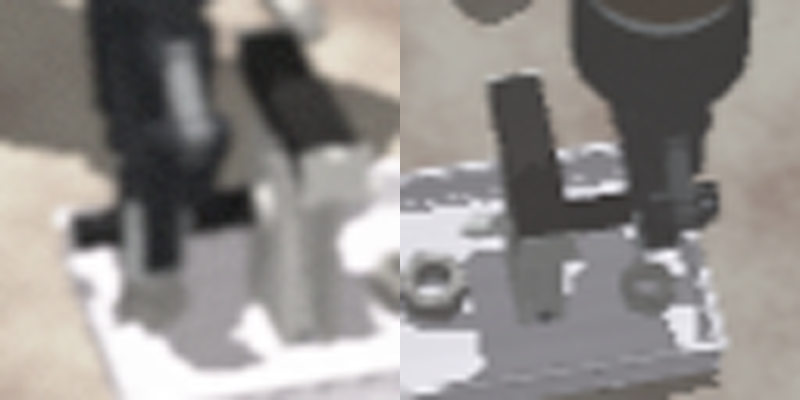

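Emit:
move_arm(moves=[[[-0.0005,0,0.0005,0,0],[-0.0005,0,0.001,0,0],[-0.0005,0,0.001,0,30],[-0.0005,0,0.001,0,100],[-0.0005,0,0.001,0,100]]])

```text
clock: 10.48
eef_pos: [0.4696, -0.3683, 0.0404]
tool_rot: [0.06, 0.998, -0.0, 0.001]
ft_force: [0.0, -0.3, 0.1]
grip_width: 0.0611
grasp_force: 0.0
```

Emit:
move_arm(moves=[[[0,0,0,0,100],[0,0,0,0,100],[0,0,0,0,100],[0,0,0,0,100],[0,0,0,0,100]]])

```text
clock: 11.1
eef_pos: [0.4689, -0.3682, 0.0403]
tool_rot: [0.06, 0.998, 0.0, 0.0]
ft_force: [-0.3, -0.1, -0.3]
grip_width: 0.0854
grasp_force: 0.0
```

Emit:
move_arm(moves=[[[0,0,0.03,0,100],[0,0,0.07,0,100],[0,0,0.11,0,100],[0,0,0.16,0,100],[0,0,0.18,-8,100]]])

```text
clock: 11.72
eef_pos: [0.4701, -0.3692, 0.2243]
tool_rot: [0.132, 0.991, -0.002, 0.003]
ft_force: [1.2, -0.1, 0.8]
grip_width: 0.0855
grasp_force: 0.0
```

Emit:
move_arm(moves=[[[0,0.03,0,-10,100],[0,0.06,0,-10,100],[0,0.09,0,0,100],[0,0.12,0,8,100],[0.02,0.12,0,8,100]]])

```text
clock: 12.35
eef_pos: [0.4879, -0.2462, 0.2208]
tool_rot: [0.059, 0.998, 0.0, -0.0]
ft_force: [-0.2, 0.9, -0.2]
grip_width: 0.0855
grasp_force: 0.0
```

Run:
```python
from h import *
o,c=shot("wrist","pics/w7.png"); print(o["eef_pos"],o["tool_rot"])
np.savez("w7.npz",eef_pos=o["eef_pos"],tool_rot=o["tool_rot"],**{k:np.array(v) for k,v in c.items()})
```

```text
[ 0.48793439 -0.24621324  0.22079166] [ 5.92237324e-02  9.98244607e-01  2.82380505e-04 -4.16600194e-04]
```

View pics/w7.png

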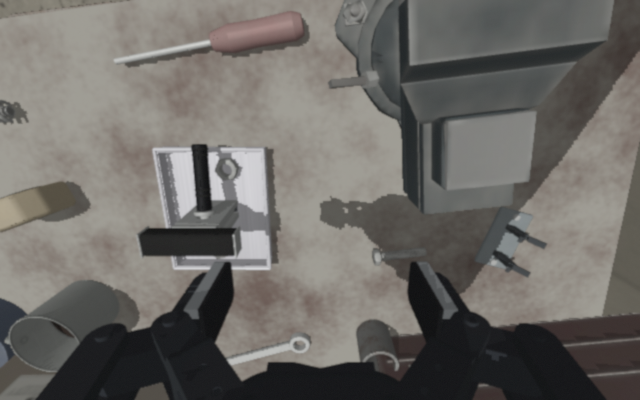

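Run:
```python
from h import *
d=np.load("w7.npz"); k=wcam(d,d); g=cv2.cvtColor(d["color"],cv2.COLOR_RGB2GRAY)
for y in (236,246,252): print(y,g[y,132:150],g[y,226:242])
for x in (155,180,220): print(x,g[224:262,x])
f=lambda u,v,z: onz(k,u,v,z)[:2]
for r0,r1 in ((232.3,255),): 
    A=[f(139.5,r0,.106),f(235,r0,.106),f(236.,r1,.106),f(142.5,r1,.106)];print(np.round(A,4),np.mean(A,0))
```

```text
236 [146 145 146 150 153 138 101  64  43  37  39  39  39  38  38  38  38  38] [ 38  38  37  38  38  62 117 155 141 101  83  81  82  93 134 178]
246 [144 146 147 146 146 148 151 141 107  65  43  40  40  39  38  39  39  39] [ 38  38  40  38  38  38  59 116 154 138  99  83  82  82  95 141]
252 [144 144 144 143 142 143 145 152 150 120  74  44  39  38  38  38  39  39] [ 39  39  38  38  39  37  39  65 115 144 123  94 105 147 182 193]
155 [139 137 134 117  67  27  23  25  24  27  29  36  39  39  39  40  40  40
  39  40  40  39  39  39  40  38  38  39  38  39  43  67 110 139 147 148
 148 149]
180 [116 111 123 126  79  29  24  24  25  29  33  36  38  40  40  41  41  41
  42  41  41  41  40  41  41  40  41  42  41  39  39  51  76  94  98  99
  99 101]
220 [ 82  83  81  71  41  25  23  24  24  29  32  35  37  39  40  40  40  39
  40  39  39  38  40  38  40  39  39  39  39  39  43  64 104 134 142 130
 121 109]
[[ 0.504  -0.414 ]
 [ 0.5143 -0.3271]
 [ 0.5374 -0.331 ]
 [ 0.5271 -0.4184]] [ 0.52068682 -0.37259403]
```

Emit:
move_arm(moves=[[[0,0,0,-10,100],[0,0,0,-20,100],[0,0,0,-30,100],[0,0,0,-40,100],[0,0,0,-50,100]]])

```text
clock: 13.02
eef_pos: [0.4886, -0.2485, 0.2203]
tool_rot: [0.479, 0.878, -0.0, -0.0]
ft_force: [-0.5, 0.8, -0.3]
grip_width: 0.0855
grasp_force: 0.0
```

Emit:
move_arm(moves=[[[0.01,-0.03,0,-10,100],[0.02,-0.06,0,-20,100],[0.03,-0.1,0,-30,100],[0.034,-0.129,0,-40,100],[0.034,-0.129,-0.02,-40,100]]])

```text
clock: 13.65
eef_pos: [0.5234, -0.3806, 0.2011]
tool_rot: [0.75, 0.662, 0.0, 0.002]
ft_force: [-0.0, 1.1, 0.2]
grip_width: 0.0851
grasp_force: 0.0
```

Emit:
move_arm(moves=[[[0,0,0,0,100],[0,0,0,0,100],[0,0,0,0,100]]])

```text
clock: 14.02
eef_pos: [0.5233, -0.3771, 0.2015]
tool_rot: [0.748, 0.663, 0.0, 0.001]
ft_force: [0.2, -0.3, 1.4]
grip_width: 0.085
grasp_force: 0.0
```

Run:
```python
from h import *
o,c=shot("wrist"); print(o["eef_pos"],o["tool_rot"],o["joint_pos"])
k=wcam(o,c);g=cv2.cvtColor(c["color"],cv2.COLOR_RGB2GRAY)
p=px(k,[.5215,-.375,.106]);print(p); r=int(p[1])
a=np.radians(-6.95)
for sx in(-.012,.012):
  for sy in (-.045,.045): print(px(k,[.5215+sx*np.cos(a)-sy*np.sin(a),-.375+sx*np.sin(a)+sy*np.cos(a),.106]).round(1))
for y in (r-30,r,r+20): print(y,int(p[0])-30,g[y,int(p[0])-30:int(p[0])+30])
cv2.imwrite("pics/w8.png",c["color"][:,:,::-1])
```

```text
[ 0.52333372 -0.37710092  0.20146548] [7.48366562e-01 6.63284831e-01 1.93198489e-04 8.27348875e-04] [-6.24407856e-01  5.47596117e-01  3.84900746e-01  1.40640180e+00
  1.39602331e-05  1.06678497e+00]
[317.34566194 201.31179523]
[303.6 250.3]
[301.7 146.2]
[331.3 250.4]
[332.8 146.2]
171 287 [218 218 217 217 217 217 216 216 216 216 216 216 216 215 215 212 201 166
  95  40  37  37  38  37  40  39  38  38  36  36  35  38  34  26  22  22
  26  30  37  38  39  39  38  36  34  36  52  84 108 113 114 114 114 114
 113 113 113 113 112 107]
201 287 [219 219 219 219 219 218 218 219 218 217 217 217 217 216 217 217 214 195
 131  56  37  37  38  39  39  40  39  39  39  39  39  40  39  39  40  39
  38  38  40  38  39  37  37  35  36  64 132 186 205 209 208 208 208 207
 207 207 206 206 206 205]
221 287 [101 101 101 101 101 101 101 101 101 101 100 101 101 101 101 101 100  91
  68  43  37  36  38  39  39  38  38  38  39  37  37  37  36  38  37  38
  38  38  37  38  37  38  37  35  33  41  68  94 100 100 100 100 100 100
 100 100 100  99 100 100]
```

View pics/w8.png

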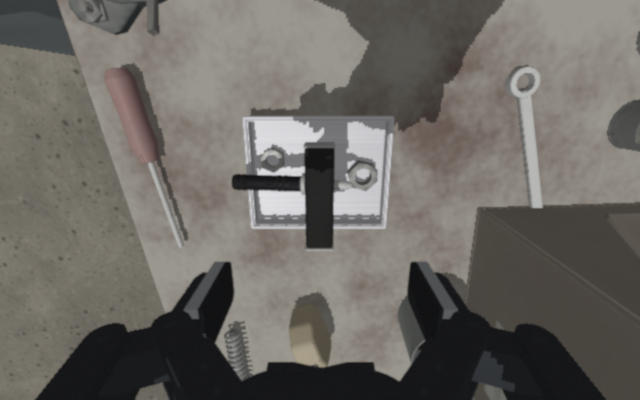

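Emit:
move_arm(moves=[[[-0.001,0.002,-0.04,0,100],[-0.001,0.002,-0.08,0,100],[-0.001,0.002,-0.105,0,100],[-0.001,0.002,-0.12,0,100],[-0.001,0.002,-0.1255,0,100]]])

```text
clock: 14.7
eef_pos: [0.5219, -0.3751, 0.0746]
tool_rot: [0.748, 0.663, -0.0, -0.0]
ft_force: [0.2, 0.5, 0.6]
grip_width: 0.0854
grasp_force: 0.0
```

Emit:
move_arm(moves=[[[0,0,0,0,60],[0,0,0,0,32],[0,0,0,0,32],[0,0,0,0,0],[0,0,0,0,0]]])

```text
clock: 15.32
eef_pos: [0.5224, -0.3756, 0.0758]
tool_rot: [0.749, 0.663, 0.0, 0.001]
ft_force: [-0.3, 0.4, 4.5]
grip_width: 0.0231
grasp_force: 59.7
```

Emit:
move_arm(moves=[[[0,0,0,0,0],[0,0,0,0,0],[0,0,0,0,0]]])

```text
clock: 15.7
eef_pos: [0.5224, -0.3756, 0.0758]
tool_rot: [0.749, 0.663, 0.0, 0.001]
ft_force: [-0.8, 0.1, 4.9]
grip_width: 0.023
grasp_force: 59.9
```

Emit:
move_arm(moves=[[[0,0,0.001,0,0],[0,0,0.002,0,0],[0,0,0.004,0,0],[0,0,0.007,0,0],[0,0,0.011,0,0]]])

```text
clock: 16.32
eef_pos: [0.5206, -0.3743, 0.084]
tool_rot: [0.749, 0.663, -0.0, -0.002]
ft_force: [-0.1, -0.5, -8.9]
grip_width: 0.0231
grasp_force: 59.1
```

Emit:
move_arm(moves=[[[0,0,0.004,0,0],[0,0,0.008,0,0],[0,0,0.012,0,0],[0,0,0.016,0,0],[0,0,0.02,0,0]]])

```text
clock: 16.95
eef_pos: [0.5219, -0.3752, 0.1061]
tool_rot: [0.749, 0.663, 0.0, 0.0]
ft_force: [-0.2, 0.1, -7.9]
grip_width: 0.0232
grasp_force: 59.1
```

Run:
```python
from h import *
o,s=shot("side");_,t=shot("scene");print(o["eef_pos"],o["ft_force"],o["ft_torque"])
P=px(s,[.5225,-.375,.08]).astype(int);Q=px(t,[.5225,-.375,.08]).astype(int)
cr=lambda im,p,h:cv2.resize(im[p[1]-h:p[1]+h,p[0]-h:p[0]+h,::-1],(400,400),interpolation=cv2.INTER_CUBIC)
cv2.imwrite("pics/w9.png",np.hstack([cr(s["color"],P,50),cr(t["color"],Q,50)]))
```

```text
[ 0.521901   -0.37518138  0.10614091] [-0.16318417  0.08238367 -7.92704451] [-0.05610405 -0.03517143  0.01132783]
```

View pics/w9.png

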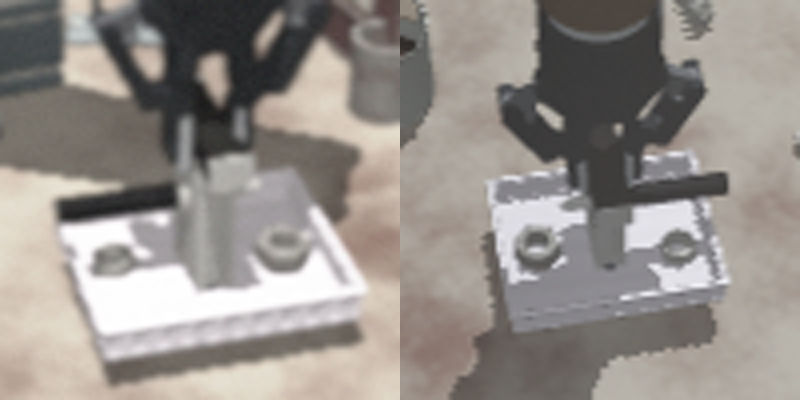

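Emit:
move_arm(moves=[[[0,0,0.005,0,0],[0,0,0.011,0,0],[0,0,0.018,0,0],[0,0,0.025,0,0],[0,0,0.032,0,0]]])

```text
clock: 17.68
eef_pos: [0.522, -0.3753, 0.1385]
tool_rot: [0.749, 0.663, 0.0, 0.0]
ft_force: [0.3, -1.2, -8.5]
grip_width: 0.0234
grasp_force: 59.2
```

Emit:
move_arm(moves=[[[0,0,0.008,0,0],[0,0,0.016,0,0],[0,0,0.024,0,0],[0,0,0.031,0,0],[0,0,0.036,0,0]]])

```text
clock: 18.3
eef_pos: [0.522, -0.3753, 0.1744]
tool_rot: [0.749, 0.663, 0.0, 0.0]
ft_force: [0.7, 0.9, -8.0]
grip_width: 0.0234
grasp_force: 59.2
```

Emit:
move_arm(moves=[[[0,0,0.002,0,0],[0,0,0.003,0,0],[0,0,0.004,0,0],[0,0,0.004,0,0],[0,0,0.004,0,0]]])

```text
clock: 18.92
eef_pos: [0.5218, -0.3752, 0.1776]
tool_rot: [0.749, 0.663, -0.0, -0.0]
ft_force: [-0.2, -0.2, -8.3]
grip_width: 0.0229
grasp_force: 59.2
```

Emit:
move_arm(moves=[[[0,0,0,0,0],[0,0,0,0,0],[0,0,0,0,0],[0,0,0,0,0],[0,0,0,0,0]]])

```text
clock: 19.55
eef_pos: [0.5219, -0.3752, 0.1778]
tool_rot: [0.749, 0.663, 0.0, -0.0]
ft_force: [-0.3, 0.3, -8.3]
grip_width: 0.0231
grasp_force: 59.2
```

Emit:
move_arm(moves=[[[0,0,0,0,0],[0,0,0,0,0],[0,0,0,0,0],[0,0,0,0,0],[0,0,0,0,0]]])

```text
clock: 20.18
eef_pos: [0.5219, -0.3752, 0.1778]
tool_rot: [0.749, 0.663, 0.0, -0.0]
ft_force: [0.0, 0.3, -7.9]
grip_width: 0.0229
grasp_force: 59.2
```

Run:
```python
from h import *
o,s=shot("side");_,t=shot("scene");print(o["eef_pos"],o["ft_force"],o["ft_torque"],o["joint_vel"].round(4))
P=px(s,[.5225,-.375,.15]).astype(int);Q=px(t,[.5225,-.375,.15]).astype(int);print(P,Q)
for c in (s,t):
  a=np.radians(-6.95)
  for sx,sy in ((-.075,-.06),(.075,-.06),(.075,.06),(-.075,.06)): print(px(c,[.5225+sx*np.cos(a)-sy*np.sin(a),-.375+sx*np.sin(a)+sy*np.cos(a),.122]).round(1))
cr=lambda im,p,h:cv2.resize(im[p[1]-h:p[1]+h,p[0]-h:p[0]+h,::-1],(400,400),interpolation=cv2.INTER_CUBIC)
cv2.imwrite("pics/w10.png",np.hstack([cr(s["color"],P,50),cr(t["color"],Q,50)]))
```

```text
[ 0.52189436 -0.37522504  0.17778875] [ 0.0463384   0.26084477 -7.87307077] [-0.0163747   0.01578911  0.01097016] [-0.0024  0.0001  0.0006  0.0008  0.0003 -0.0006]
[341 200] [308 161]
[315.5 230.6]
[382.7 221.1]
[364. 195.]
[302.9 202.6]
[331.7 147.5]
[278.  154.9]
[283.9 190.6]
[340.9 182.1]
```

View pics/w10.png

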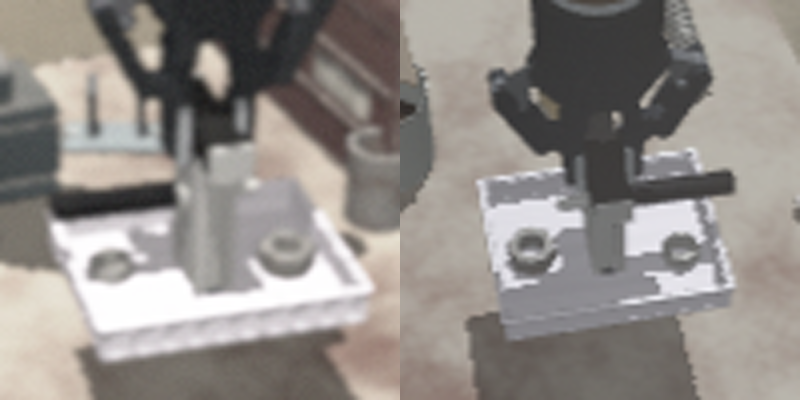

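```bash
python3 -c "
from h import *
print(job.job_done())"
```

```text
the job is handed in; nothing more can be done
None
```

I pushed the pin home until its collar met the fork, then gripped the handle by its bar and lifted the tray to about 10 cm. It was hanging steady there with both nuts in it when I handed the job in; the last picture shows it level to within about 2 degrees.

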